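# Find the rocking corner of a balance plate and shim it

### The job

The levelling plate on the lab bench rocks. With closed fingertips press down on its corners, one after another, until you find the one that gives; then press the steel shim beside that corner down flat, and finally press firmly on that same corner again to feel that the shim now carries it. Lift nothing, leave the other three shims standing up and the brass weight, jar and tube rack where they are, and finish clear with the plate level.

Things in the scene. Friction and masses are not known exactly. Their poses are not given: they have to be found in the camera images.
- plate: Square aluminium plate 180 x 180 x 12 mm, 1.2 kg, lying loose and level on four feet, kept sideways by low white lugs at the middles of its sides. Origin: centre of its underside, 30 mm above the bench (top face at 42 mm); z up, x away from the robot at yaw 0 (yaw varies by 20 degrees either way), y left. Three feet are rigid; one, hidden and different every time, is springy.
- corner_near_left (a point): Point on the plate's top straight above its near left foot (25 mm in from the near edge, 30 mm from the left edge): where to press that corner; moves with the plate. A corner over a rigid foot sinks under 1 mm; the one over the springy foot starts to sink at about 2 N, stops 5 mm lower at about 4 N and springs back when let go.
- shim_near_left: Steel flip-down shim of the near left corner: a see-saw lever 24 mm wide, its arm reaching 47 mm out past the plate's left edge. Origin: on the hinge line, 4 mm outside that edge, 22 mm above the bench; x along the hinge. Starts with the arm slanting up 0.48 to 0.60 rad (its z leans so far from vertical). Flat: arm level, z vertical, against a stop. It stays where it is left.
- pad_near_left (a point): Centre of the top of the finger pad (30 x 20 mm) on that shim's arm, 38 mm out from the hinge; moves with it: 42 to 47 mm above the bench when raised, 25.5 mm when flat. The hinge is stiff: it moves at about 8 N on the pad. When flat, its inner toe stands 1.5 mm under the plate and carries that corner if it sinks, yielding only above about 22 N.
- corner_near_right (a point): Point on the plate's top straight above its near right foot (25 mm in from the near edge, 30 mm from the right edge): where to press that corner; moves with the plate. A corner over a rigid foot sinks under 1 mm; the one over the springy foot starts to sink at about 2 N, stops 5 mm lower at about 4 N and springs back when let go.
- shim_near_right: Steel flip-down shim of the near right corner: a see-saw lever 24 mm wide, its arm reaching 47 mm out past the plate's right edge. Origin: on the hinge line, 4 mm outside that edge, 22 mm above the bench; x along the hinge. Starts with the arm slanting up 0.48 to 0.60 rad (its z leans so far from vertical). Flat: arm level, z vertical, against a stop. It stays where it is left.
- pad_near_right (a point): Centre of the top of the finger pad (30 x 20 mm) on that shim's arm, 38 mm out from the hinge; moves with it: 42 to 47 mm above the bench when raised, 25.5 mm when flat. The hinge is stiff: it moves at about 8 N on the pad. When flat, its inner toe stands 1.5 mm under the plate and carries that corner if it sinks, yielding only above about 22 N.
- corner_far_left (a point): Point on the plate's top straight above its far left foot (25 mm in from the far edge, 30 mm from the left edge): where to press that corner; moves with the plate. A corner over a rigid foot sinks under 1 mm; the one over the springy foot starts to sink at about 2 N, stops 5 mm lower at about 4 N and springs back when let go.
- shim_far_left: Steel flip-down shim of the far left corner: a see-saw lever 24 mm wide, its arm reaching 47 mm out past the plate's left edge. Origin: on the hinge line, 4 mm outside that edge, 22 mm above the bench; x along the hinge. Starts with the arm slanting up 0.48 to 0.60 rad (its z leans so far from vertical). Flat: arm level, z vertical, against a stop. It stays where it is left.
- pad_far_left (a point): Centre of the top of the finger pad (30 x 20 mm) on that shim's arm, 38 mm out from the hinge; moves with it: 42 to 47 mm above the bench when raised, 25.5 mm when flat. The hinge is stiff: it moves at about 8 N on the pad. When flat, its inner toe stands 1.5 mm under the plate and carries that corner if it sinks, yielding only above about 22 N.
- corner_far_right (a point): Point on the plate's top straight above its far right foot (25 mm in from the far edge, 30 mm from the right edge): where to press that corner; moves with the plate. A corner over a rigid foot sinks under 1 mm; the one over the springy foot starts to sink at about 2 N, stops 5 mm lower at about 4 N and springs back when let go.
- shim_far_right: Steel flip-down shim of the far right corner: a see-saw lever 24 mm wide, its arm reaching 47 mm out past the plate's right edge. Origin: on the hinge line, 4 mm outside that edge, 22 mm above the bench; x along the hinge. Starts with the arm slanting up 0.48 to 0.60 rad (its z leans so far from vertical). Flat: arm level, z vertical, against a stop. It stays where it is left.
- pad_far_right (a point): Centre of the top of the finger pad (30 x 20 mm) on that shim's arm, 38 mm out from the hinge; moves with it: 42 to 47 mm above the bench when raised, 25.5 mm when flat. The hinge is stiff: it moves at about 8 N on the pad. When flat, its inner toe stands 1.5 mm under the plate and carries that corner if it sinks, yielding only above about 22 N.
- weight: Brass calibration weight, 32 mm diameter, 44 mm tall, 0.2 kg, standing loose near the middle of the plate. Origin: centre of its underside. To be left alone.
- bottle: Amber jar with a blue cap, 56 mm diameter, 105 mm tall, standing on the bench left of the plate. Origin: centre of its underside. To be left alone.
- tube_rack: Yellow tube rack 90 x 70 x 45 mm holding three capped tubes up to 76 mm high, on the bench right of the plate. Origin: centre of its underside. To be left alone.

How it is judged:
By the outcome, as a careful person would: the job done as asked, in the order asked, and still so for the second after the job is handed in, with the robot touching nothing.
It also fails if it takes over 48 s, if anything falls off the work surface, if the arm or the gripper's body presses on something with over 40 N, if the wrist force passes 120 N, or if a joint passes its speed limit or range.

### The arm

A 6-joint arm with a two-finger parallel gripper is mounted at the origin on the work surface. World frame = base frame: x ahead of the robot, y to its left, z up, the work surface at z = 0. Lengths are in m, angles in degrees, forces in N, time in s.
With the tool pointing down it reaches from about 0.3 to 0.75 m from the base axis. Payload 8.5 kg.
Tool frame: the origin (TCP) lies on the centre line of the jaws, within the pads' length; the fingertips stand 11 mm ahead of it and the grasp point (between the pads) lies 8 mm behind it; x points along the fingers, y is the direction in which the jaws open and shut, and the axes are right-handed (so a half turn about x gives the same grasp; the last joint's range is limited). The gripper opens to 85 mm and grips with 20 to 120 N. Pads are 22 mm wide; open, the fingers measure 114 mm over their backs; the gripper's body (76 mm by 85 mm) begins 54 mm behind the grasp point. The pads swing forward as they close: fully open they stand 13 mm farther back than shut.
Start: joints at [-83.039, 21.807, 74.336, -0, 83.858, -12.336], TCP at [0.182, -0.519, 0.242] pointing down, gripper open.
Joint ranges: [-178.18, 178.18], [-50.72, 133.34], [12.68, 142.11], [-81.47, 261.47], [9.98, 163.14], [-165.26, 165.26]. Speed limits (degrees/s): [136.94, 136.94, 180, 180, 180, 180].

### API

Orientations are given as a 3x3 rotation matrix whose columns are the frame's x, y, z axes.
In Python, from rig import env gives the robot as it stands.
- The arm moves only by the tool carry_out, never from a script. Its argument "motion" is a list that holds one entry, the list of rows, each a list of 7 numbers: the shift along the tool's x, y, z in cm, then the turn, a rotation vector about the tool's x, y, z in rad, then the finger opening in cm, from 0 to 8.54. A call has 1 to 5 rows; each row is the pose to reach, as a shift and turn from the pose commanded when the call began, along the tool's axes at that moment; what a row does not reach only later rows make up. A row lasts 1/12 s, in which the tool goes at most 41.7 mm and 7.16 degrees, less where a joint would pass 70% of its speed; a pose out of reach is approached as far as the arm can. A call with a gripper value outside its range is refused whole. The fingers move at their own pace and stop on an object; "grip_force" is the grip in N (left out, the last holds). Time passes only in rows, so rows that repeat a pose let the fingers close. It gives the time, the measured TCP pose, the force and the opening at its end, in the units of the state.
- env.observe(): the state, without advancing time (a new reading comes with each control period).
- env.get_image(name): name is "scene" or "side" or "wrist"; returns a dict with "image" (400x640x3 uint8, red, green, blue), "fov_y" (degrees; the focal length in pixels is half the picture's height over the tangent of half this angle, whatever the lens; pixels are square), "cx", "cy" (the principal point, pixels), "R" (3x3) and "t" (3): a world point X has camera coordinates R X + t. Camera axes: x right, y down, z forward; pixel columns grow to the right and rows downward; lengths in m; the calibration is good to about 2 mm. A picture is of the moment at which its call begins. There is no depth.
- env.close_job(): hands the job in, once; it reports no verdict.
The state is a dict: "time_s": time; "q": joint angles; "qvel": joint speeds; "joint_efforts": joint torques, N m; "position": TCP position; "tool_rot": TCP orientation; "ft_force": force on the tool from outside, world axes, zero at the start; "wrist_torque": the same for the moment, N m; "grip_width": finger opening in m.
Only numpy, scipy, OpenCV 4.12 (cv2) and the standard library are available. Lean on these libraries where they do the work, as an engineer would, in place of code of your own. Each camera call takes 0.05 s, during which the arm holds its last target. There are 200 camera calls.

## Working session

There is one attempt and no reset: what is moved stays moved. The work goes in short steps, Python scripts to look and compute and a tool call to move; the robot and the scene stay as the last step left them, time stands still between calls to the robot, and variables do not carry over. Pictures are saved under pics/ and viewed, on a budget of 10 in all, crops included, one or two more only if the job needs it, and the job is handed in when it is done.

Besides the shell and the picture viewer there is one more tool, called after "Emit:" by a JSON object that holds its "method" and its "body". carry_out: Moves the arm, as the interface text tells. Its arguments: {"type":"object","properties":{"motion":{"type":"array","items":{"type":"array","items":{"type":"array","items":{"type":"number"}}}},"grip_force":{"type":"number"}},"required":["motion"]}

```bash
mkdir -p pics; ls; python3 - <<'E'
from rig import env
import cv2,json,numpy as np
s=env.observe();print({k:np.round(v,3).tolist() for k,v in s.items()})
for n in("scene","side"):
    d=env.get_image(n);cv2.imwrite(f"pics/{n}0.png",d["image"][:,:,::-1]);np.savez(f"pics/{n}0.npz",**d)
    print(n,d["fov_y"],d["cx"],d["cy"],(-np.array(d["R"]).T@d["t"]).round(3))
E
```

```text
pics
{'time_s': 0.0, 'q': [-83.037, 21.839, 74.384, 0.0, 83.857, -12.335], 'qvel': [0.023, 0.017, -0.013, -0.064, -0.057, -0.028], 'joint_efforts': [0.002, -44.846, -23.128, -0.0, 0.005, 0.0], 'position': [0.182, -0.519, 0.242], 'tool_rot': [[-0.0, 0.33, -0.944], [0.001, -0.944, -0.33], [-1.0, -0.001, -0.0]], 'ft_force': [0.785, 0.614, -0.6], 'wrist_torque': [0.025, 0.006, 0.017], 'grip_width': 0.085}
scene 49.747647776743904 314.9344100036966 202.72784256867382 [1.398 0.032 0.618]
side 46.617101700187746 323.33613658772197 200.66618821026626 [0.256 1.057 0.708]
```

View pics/scene0.png

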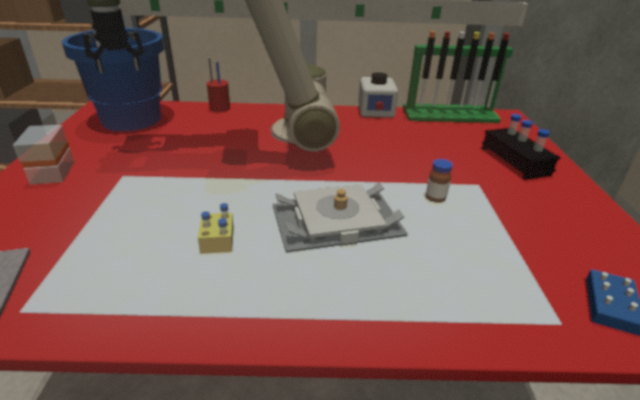

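View pics/side0.png

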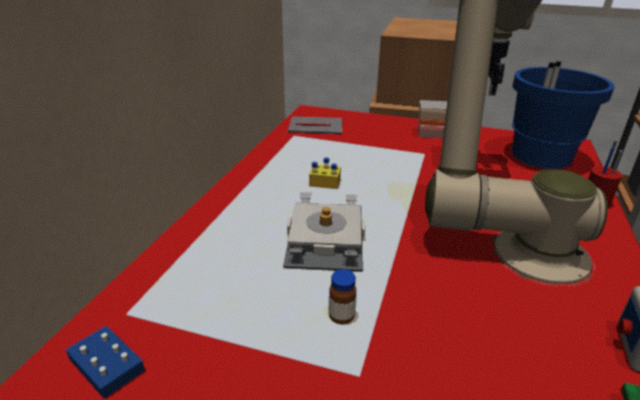

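The scene view shows the plate around pixel (338,208), with the jar at (440,180) and the rack at (216,232). In the side view the plate is around (327,225). I'll enlarge both.

```bash
python3 - <<'E'
import cv2,numpy as np
a=cv2.imread("pics/scene0.png")[170:255,262:417];b=cv2.imread("pics/side0.png")[180:275,275:375]
a=cv2.resize(a,None,fx=5,fy=5,interpolation=cv2.INTER_CUBIC)[:, :775];cv2.imwrite("pics/sc_z.png",a)
cv2.imwrite("pics/si_z.png",cv2.resize(b,None,fx=6,fy=6,interpolation=cv2.INTER_CUBIC))
E
```

```text
(no output)
```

View pics/sc_z.png

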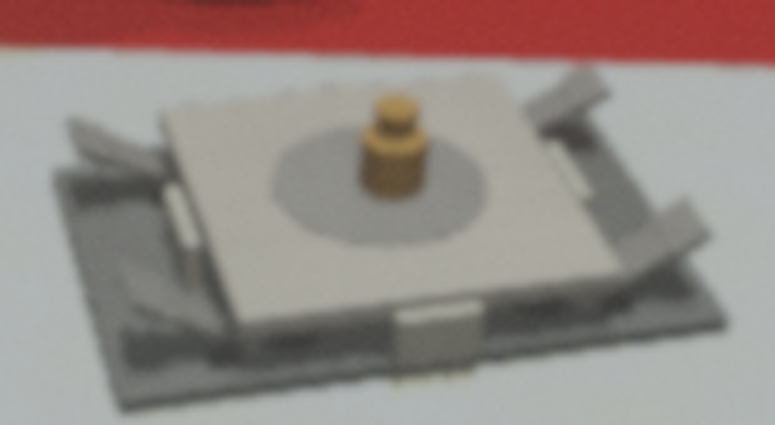

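View pics/si_z.png

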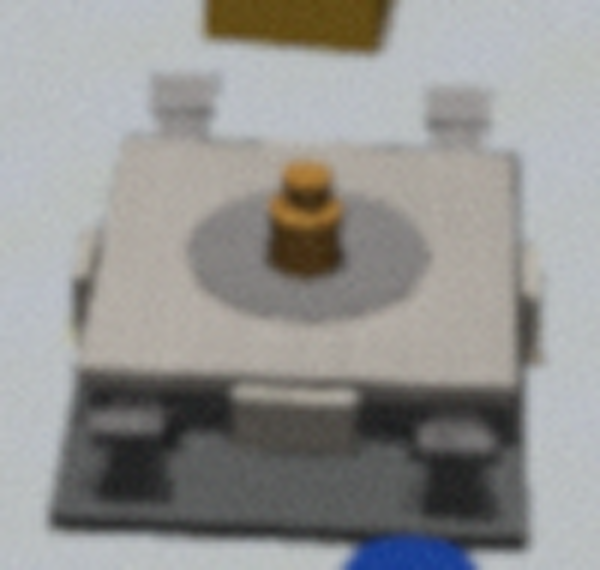

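The enlargements show the four top corners of the plate. In the scene crop they are at (162,110), (517,80), (625,272) and (240,322). In the side crop they are at (127,140), (520,152), (518,385) and (83,372). All four shims are up. I'll cast these onto z=0.042.

```bash
cat >h.py <<'E'
import numpy as np,cv2
def cast(d,uv,z):
    f=200/np.tan(np.radians(float(d["fov_y"]))/2);R=np.array(d["R"]);c=-R.T@np.array(d["t"])
    r=R.T@np.array([(uv[0]-d["cx"])/f,(uv[1]-d["cy"])/f,1]);return c+r*(z-c[2])/r[2]
def square(P): # P ordered NL? any order matching T: returns centre, yaw
    T=np.array([[-.09,-.09],[-.09,.09],[.09,.09],[.09,-.09]])
    P=np.array(P)[:,:2];c=P.mean(0);A=(P-c).T@T;U,_,V=np.linalg.svd(A);R=U@V
    return c,np.degrees(np.arctan2(R[1,0],R[0,0])),np.linalg.norm(P-c-T@R.T,axis=1)
def points(c,yaw,z=.042):
    a=np.radians(yaw);R=np.array([[np.cos(a),-np.sin(a)],[np.sin(a),np.cos(a)]]);o={}
    for n,sx in(("near",-1),("far",1)):
        for m,sy in(("left",1),("right",-1)):
            o[f"corner_{n}_{m}"]=c+R@[sx*.065,sy*.06];o[f"hinge_{n}_{m}"]=c+R@[sx*.065,sy*.094]
    return o
E
python3 - <<'E'
from h import *
S=np.load("pics/scene0.npz");D=np.load("pics/side0.npz")
# order NR,NL,FL,FR
s=[(162,110),(517,80),(625,272),(240,322)];d=[(520,152),(518,385),(83,372),(127,140)]
A=[cast(S,((u+.5)/5-.5+262,(v+.5)/5-.5+170),.042) for u,v in s]
B=[cast(D,((u+.5)/6-.5+275,(v+.5)/6-.5+180),.042) for u,v in d]
print(np.round(A,4),np.round(B,4));
for P in(A,B,(np.array(A)+B)/2):
    c,y,e=square(P);print(c.round(4),y.round(2),e.round(4))
for k,v in points(c,y).items():print(k,v.round(4))
# pad positions scene, z~.045; weight base
for n,uv in dict(FLpad=(680,222),NLpad=(580,88),NRpad=(90,140)).items():print(n,cast(S,((uv[0]+.5)/5-.5+262,(uv[1]+.5)/5-.5+170),.045).round(3))
print('w',cast(S,(392/5+262,188/5+170),.042).round(3),'jar',cast(S,(442,163),.105).round(3),cast(D,(344,277),.105).round(3),'rack',cast(S,(216,218),.045).round(3))
E
```

```text
[[ 0.4776 -0.0135  0.042 ]
 [ 0.4398  0.1686  0.042 ]
 [ 0.6064  0.2028  0.042 ]
 [ 0.6503  0.0288  0.042 ]] [[ 0.4719 -0.0182  0.042 ]
 [ 0.4311  0.158   0.042 ]
 [ 0.6005  0.2051  0.042 ]
 [ 0.6463  0.0295  0.042 ]]
[0.5435 0.0967] 12.81 [0.0031 0.0058 0.0052 0.001 ]
[0.5375 0.0936] 14.62 [0.0023 0.0035 0.0022 0.001 ]
[0.5405 0.0951] 13.72 [0.0023 0.0043 0.0031 0.001 ]
corner_near_left [0.4631 0.138 ]
hinge_near_left [0.4551 0.171 ]
corner_near_right [0.4916 0.0214]
hinge_near_right [ 0.4996 -0.0116]
corner_far_left [0.5894 0.1689]
hinge_far_left [0.5813 0.2019]
corner_far_right [0.6179 0.0523]
hinge_far_right [0.6259 0.0192]
FLpad [0.57  0.233 0.045]
NLpad [0.451 0.2   0.045]
NRpad [ 0.512 -0.047  0.045]
w [0.544 0.1   0.042] jar [0.424 0.361 0.105] [0.421 0.362 0.105] rack [ 0.603 -0.184  0.045]
```

Emit:
{"method": "carry_out", "body": {"motion": [[[0,-46,-54,-1.47,0,0,0],[0,-46,-54,-1.47,0,0,0],[0,-46,-54,-1.47,0,0,0],[0,-46,-54,-1.47,0,0,0],[0,-46,-54,-1.47,0,0,0]]], "grip_force": 40}}

```text
time_s: 0.52
position: [0.2872, -0.3372, 0.2421]
tool_rot: [[-0.0, 0.823, -0.567], [0.001, -0.567, -0.823], [-1.0, -0.0, -0.0]]
ft_force: [1.3, -1.1, 0.1]
grip_width: 0.0259
```

```bash
cat >>h.py <<'E'
def plan(env,x,y,z,yaw):
    """shift (cm, tool axes) and turn to bring TCP to x,y,z, tool down with tool y at yaw"""
    from scipy.spatial.transform import Rotation as Q
    s=env.observe();R=np.array(s["tool_rot"]);p=np.array(s["position"]);a=np.radians(yaw)
    T=np.array([[0,np.cos(a),np.sin(a)],[0,np.sin(a),-np.cos(a)],[-1,0,0]])
    print("t",round(s["time_s"],2),"p",p.round(4),"F",np.round(s["ft_force"],2),"w",s["grip_width"])
    print("shift",(R.T@(np.array([x,y,z])-p)*100).round(2),"turn",Q.from_matrix(R.T@T).as_rotvec().round(3))
E
python3 -c "
from rig import env
from h import *
plan(env,.54,.095,.25,13.7)"
```

```text
t 0.52 p [ 0.2872 -0.3372  0.2421] F [ 1.27 -1.11  0.15] w 0.02585412131346535
shift [ -0.77  -3.71 -49.93] turn [-0.843 -0.001  0.   ]
```

Emit:
{"method": "carry_out", "body": {"motion": [[[-0.8,-3.7,-50,-0.843,0,0,0],[-0.8,-3.7,-50,-0.843,0,0,0],[-0.8,-3.7,-50,-0.843,0,0,0],[-0.8,-3.7,-50,-0.843,0,0,0],[-0.8,-3.7,-50,-0.843,0,0,0]]]}}

```text
time_s: 0.93
position: [0.3934, -0.1579, 0.2457]
tool_rot: [[-0.0, 1.0, 0.022], [0.0, 0.022, -1.0], [-1.0, -0.0, -0.0]]
ft_force: [1.1, -0.7, 0.3]
grip_width: -0.0001
```

```bash
python3 -c "
from rig import env
from h import *
plan(env,.54,.095,.25,13.7)"
```

```text
t 0.93 p [ 0.3934 -0.1579  0.2457] F [ 1.15 -0.67  0.32] w -0.00013084884099706222
shift [ -0.43  15.21 -24.97] turn [-0.217 -0.     0.   ]
```

Emit:
{"method": "carry_out", "body": {"motion": [[[-0.4,15.2,-25,-0.217,0,0,0],[-0.4,15.2,-25,-0.217,0,0,0],[-0.4,15.2,-25,-0.217,0,0,0],[-0.4,15.2,-25,-0.217,0,0,0],[-0.4,15.2,-25,-0.217,0,0,0]]]}}

```text
time_s: 1.35
position: [0.4988, 0.022, 0.2484]
tool_rot: [[-0.0, 0.973, 0.231], [0.0, 0.231, -0.973], [-1.0, -0.0, -0.0]]
ft_force: [1.5, -1.3, 0.1]
grip_width: 0.0001
```

Emit:
{"method": "carry_out", "body": {"motion": [[[0,5.8,-6,0,0,0,0],[0,5.8,-6,0,0,0,0],[0,5.8,-6,0,0,0,0],[0,5.8,-6,0,0,0,0]]]}}

```text
time_s: 1.68
position: [0.5411, 0.0931, 0.2476]
tool_rot: [[-0.001, 0.972, 0.234], [-0.0, 0.234, -0.972], [-1.0, -0.001, -0.0]]
ft_force: [-0.8, -0.3, -0.7]
grip_width: 0.0
```

```bash
python3 - <<'E'
from rig import env
from h import *
plan(env,.54,.095,.25,13.7)
d=env.get_image("wrist");cv2.imwrite("pics/w1.png",d["image"][:,:,::-1]);np.savez("pics/w1.npz",**d)
print((-np.array(d["R"]).T@d["t"]).round(3))
c=np.array([.5405,.0951]);K=200/np.tan(np.radians(d["fov_y"])/2)
for k,v in points(c,13.7).items():
    q=np.array(d["R"])@np.r_[v,.042]+d["t"];print(k,(q[:2]/q[2]*K+[d["cx"],d["cy"]]).round())
E
```

```text
t 1.68 p [0.5411 0.0931 0.2476] F [-0.79 -0.32 -0.73] w 2.1532230823556354e-05
shift [-0.24 -0.07 -0.21] turn [-0.003 -0.     0.001]
[0.528 0.156 0.38 ]
corner_near_left [267. 122.]
hinge_near_left [265.  91.]
corner_near_right [272. 218.]
hinge_near_right [273. 242.]
corner_far_left [377. 122.]
hinge_far_left [378.  91.]
corner_far_right [372. 218.]
hinge_far_right [371. 242.]
```

View pics/w1.png

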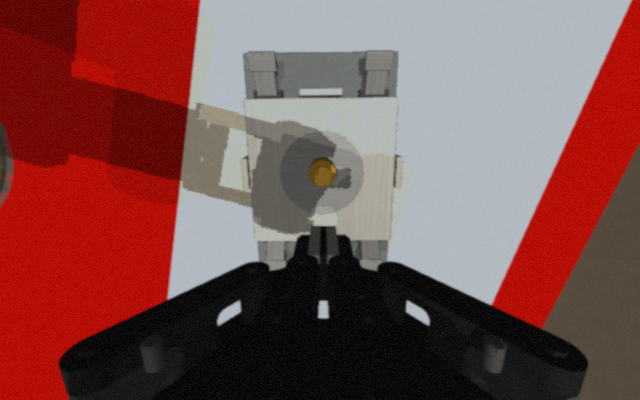

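The wrist view shows the plate from above. Its top corners are about NL(244,98), FL(397,98), FR(392,240) and NR(252,240), with the pads at (263,62) and (378,62). I'll refine the pose with these.

```bash
python3 - <<'E'
from h import *
d=np.load("pics/w1.npz")
P=[cast(d,u,.042) for u in[(252.5,240.5),(244.5,97.5),(397,97),(392,240)]]
c,y,e=square(P);print(np.round(P,4),c.round(4),y.round(2),e.round(4))
for n,u in dict(NL=(263,62),FL=(378,62)).items():print(n,cast(d,u,.045).round(4))
c=(c+[.5405,.0951])/2
a=np.radians(y);R=np.array([[np.cos(a),-np.sin(a)],[np.sin(a),np.cos(a)]])
for sx in(-1,1):
  for sy in(1,-1):print(sx,sy,(c+R@[sx*.065,sy*.06]).round(4),'pad flat',(c+R@[sx*.065,sy*.132]).round(4))
E
```

```text
[[ 0.4726 -0.016   0.042 ]
 [ 0.4332  0.1588  0.042 ]
 [ 0.6043  0.2006  0.042 ]
 [ 0.6518  0.0281  0.042 ]] [0.5405 0.0929] 13.91 [0.0022 0.0017 0.0023 0.0025]
NL [0.4479 0.2005 0.045 ]
FL [0.572  0.2304 0.045 ]
-1 1 [0.463  0.1366] pad flat [0.4457 0.2065]
-1 -1 [0.4918 0.0201] pad flat [ 0.5091 -0.0498]
1 1 [0.5892 0.1679] pad flat [0.5718 0.2377]
1 -1 [0.618  0.0514] pad flat [ 0.6353 -0.0185]
```

Emit:
{"method": "carry_out", "body": {"motion": [[[3.7,-2,2,0,0,0,0],[7.5,-4,4,0,0,0,0],[11.5,-6.0,5.5,0,0,0,0],[15.5,-6.5,5.9,0,0,0,0],[18.4,-6.5,5.9,0,0,0,0]]]}}

```text
time_s: 2.15
position: [0.4898, 0.0166, 0.065]
tool_rot: [[0.002, 0.974, 0.227], [-0.001, 0.227, -0.974], [-1.0, 0.001, 0.001]]
ft_force: [2.2, 0.4, -0.3]
grip_width: 0.0003
```

Emit:
{"method": "carry_out", "body": {"motion": [[[0,0,0,0,0,0,0],[0.4,0,0,0,0,0,0],[0.7,0,0,0,0,0,0],[0.9,0,0,0,0,0,0],[1.0,0,0,0,0,0,0]]]}}

```text
time_s: 2.57
position: [0.4923, 0.0192, 0.0569]
tool_rot: [[0.003, 0.973, 0.231], [-0.001, 0.231, -0.973], [-1.0, 0.003, 0.001]]
ft_force: [0.3, 0.1, 0.3]
grip_width: 0.0
```

```bash
python3 -c "
from rig import env
from h import *
plan(env,.4918,.0201,.053,13.8)"
```

```text
t 2.57 p [0.4923 0.0192 0.0569] F [0.34 0.1  0.34] w 4.1154555775738724e-05
shift [ 0.39 -0.03 -0.1 ] turn [-0.007  0.001 -0.003]
```

Emit:
{"method": "carry_out", "body": {"motion": [[[0,0,-0.1,0,0,0,0],[0,0,-0.1,0,0,0,0],[0.05,0,-0.1,0,0,0,0],[0.1,0,-0.1,0,0,0,0],[0.15,0,-0.1,0,0,0,0]]]}}

```text
time_s: 2.98
position: [0.4912, 0.0202, 0.054]
tool_rot: [[0.0, 0.973, 0.231], [-0.0, 0.231, -0.973], [-1.0, 0.0, 0.0]]
ft_force: [0.6, -0.1, -0.6]
grip_width: -0.0001
```

Emit:
{"method": "carry_out", "body": {"motion": [[[0.05,0,0,0,0,0,0],[0.1,0,0,0,0,0,0],[0.15,0,0,0,0,0,0],[0.2,0,0,0,0,0,0],[0.2,0,0,0,0,0,0]]]}}

```text
time_s: 3.4
position: [0.4911, 0.02, 0.0519]
tool_rot: [[-0.0, 0.973, 0.231], [-0.0, 0.231, -0.973], [-1.0, -0.0, 0.0]]
ft_force: [-1.3, -1.4, 1.7]
grip_width: 0.0003
```

Emit:
{"method": "carry_out", "body": {"motion": [[[0.1,0,0,0,0,0,0],[0.2,0,0,0,0,0,0],[0.2,0,0,0,0,0,0],[0.2,0,0,0,0,0,0],[0.2,0,0,0,0,0,0]]]}}

```text
time_s: 3.82
position: [0.4912, 0.02, 0.0499]
tool_rot: [[0.0, 0.973, 0.231], [-0.0, 0.231, -0.973], [-1.0, -0.0, 0.0]]
ft_force: [-0.8, -2.8, 3.4]
grip_width: 0.0002
```

Emit:
{"method": "carry_out", "body": {"motion": [[[0.1,0,0,0,0,0,0],[0.2,0,0,0,0,0,0],[0.25,0,0,0,0,0,0],[0.25,0,0,0,0,0,0],[0.25,0,0,0,0,0,0]]]}}

```text
time_s: 4.23
position: [0.4913, 0.02, 0.0481]
tool_rot: [[0.001, 0.973, 0.231], [-0.0, 0.231, -0.973], [-1.0, 0.001, 0.001]]
ft_force: [-4.7, -3.2, 12.6]
grip_width: 0.0002
```

The near right corner sank about 5 mm at 2–4 N and then went solid at 12.6 N, so it is the springy one. Next I lift off and go over its shim.

Emit:
{"method": "carry_out", "body": {"motion": [[[-0.4,0,0,0,0,0,0],[-0.9,0,0,0,0,0,0],[-2,0,0,0,0,0,0],[-3.3,0,0,0,0,0,0],[-3.3,0,0,0,0,0,0]]]}}

```text
time_s: 4.65
position: [0.4921, 0.0202, 0.0821]
tool_rot: [[0.003, 0.973, 0.231], [-0.0, 0.231, -0.973], [-1.0, 0.003, 0.001]]
ft_force: [1.7, 0.4, 0.2]
grip_width: 0.0003
```

Emit:
{"method": "carry_out", "body": {"motion": [[[0,0,2,0,0,0,0],[0,0,5,0,0,0,0],[0,0,7,0,0,0,0],[0,0,7,0,0,0,0],[0,0,7,0,0,0,0]]]}}

```text
time_s: 5.07
position: [0.5072, -0.0484, 0.0797]
tool_rot: [[-0.001, 0.973, 0.229], [0.001, 0.229, -0.973], [-1.0, -0.001, -0.001]]
ft_force: [-0.2, 0.9, -0.0]
grip_width: -0.0003
```

```bash
python3 - <<'E'
from rig import env
from h import *
plan(env,.5086,-.0478,.0365,13.8)
a=[]
for n,(r0,r1,c0,c1) in dict(scene=(150,270,250,410),side=(150,270,250,410)).items():
    d=env.get_image(n);a.append(cv2.resize(d["image"][r0:r1,c0:c1,::-1],None,fx=5,fy=5,interpolation=cv2.INTER_CUBIC)[:,:800])
cv2.imwrite("pics/z2.png",cv2.resize(np.hstack(a),(800,300)))
E
```

```text
t 5.07 p [ 0.5072 -0.0484  0.0797] F [-0.23  0.93 -0.01] w -0.000277979196437686
shift [ 4.32  0.16 -0.03] turn [-0.01  -0.001  0.001]
```

View pics/z2.png

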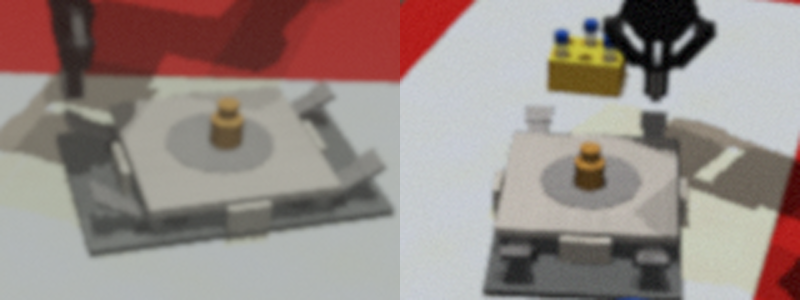

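Both views show the closed tips straight over the near right pad, scene tip (72,95) and side tip (655,97). I press it down.

Emit:
{"method": "carry_out", "body": {"motion": [[[0.7,0.15,0,0,0,0,0],[1.4,0.15,0,0,0,0,0],[1.9,0.15,0,0,0,0,0],[2.3,0.15,0,0,0,0,0],[2.7,0.15,0,0,0,0,0]]]}}

```text
time_s: 5.58
position: [0.5095, -0.0486, 0.0537]
tool_rot: [[0.002, 0.973, 0.232], [-0.003, 0.232, -0.973], [-1.0, 0.001, 0.003]]
ft_force: [-1.4, -8.1, 10.9]
grip_width: 0.0
```

Emit:
{"method": "carry_out", "body": {"motion": [[[0.3,0,0,0,0,0,0],[0.6,0,0,0,0,0,0],[0.9,0,0,0,0,0,0],[1.2,0,0,0,0,0,0],[1.3,0,0,0,0,0,0]]]}}

```text
time_s: 6.0
position: [0.5098, -0.0484, 0.0407]
tool_rot: [[0.003, 0.973, 0.231], [-0.002, 0.231, -0.973], [-1.0, 0.002, 0.003]]
ft_force: [0.9, -4.9, 7.6]
grip_width: 0.0001
```

Emit:
{"method": "carry_out", "body": {"motion": [[[0.15,0,0,0,0,0,0],[0.3,0,0,0,0,0,0],[0.4,0,0,0,0,0,0],[0.45,0,0,0,0,0,0],[0.45,0,0,0,0,0,0]]]}}

```text
time_s: 6.42
position: [0.5099, -0.0486, 0.0365]
tool_rot: [[0.003, 0.973, 0.231], [-0.002, 0.231, -0.973], [-1.0, 0.003, 0.003]]
ft_force: [0.9, -5.7, 6.2]
grip_width: 0.0001
```

Emit:
{"method": "carry_out", "body": {"motion": [[[0.1,0,0,0,0,0,0],[0.2,0,0,0,0,0,0],[0.25,0,0,0,0,0,0],[0.25,0,0,0,0,0,0],[0.25,0,0,0,0,0,0]]]}}

```text
time_s: 6.83
position: [0.5101, -0.0486, 0.0358]
tool_rot: [[0.005, 0.973, 0.232], [-0.003, 0.232, -0.973], [-1.0, 0.004, 0.004]]
ft_force: [-5.2, -3.8, 29.3]
grip_width: 0.0004
```

The shim is against its stop: 29 N at tip height 0.025. I lift and go back to the corner.

Emit:
{"method": "carry_out", "body": {"motion": [[[-0.5,0,0,0,0,0,0],[-1.5,0,0,0,0,0,0],[-4.4,0,0,0,0,0,0],[-4.4,0,0,0,0,0,0],[-4.4,0,0,0,0,0,0]]]}}

```text
time_s: 7.25
position: [0.5092, -0.0475, 0.078]
tool_rot: [[0.002, 0.973, 0.231], [-0.001, 0.231, -0.973], [-1.0, 0.002, 0.001]]
ft_force: [-0.2, 0.1, -0.4]
grip_width: 0.0004
```

Emit:
{"method": "carry_out", "body": {"motion": [[[0,-0.1,-3,0,0,0,0],[0,-0.1,-7,0,0,0,0],[0,-0.1,-7,0,0,0,0],[0,-0.1,-7,0,0,0,0],[0,-0.1,-7,0,0,0,0]]]}}

```text
time_s: 7.67
position: [0.4915, 0.0203, 0.0766]
tool_rot: [[-0.001, 0.973, 0.232], [0.0, 0.232, -0.973], [-1.0, -0.001, -0.0]]
ft_force: [-0.3, -0.6, -0.5]
grip_width: 0.0001
```

```bash
python3 - <<'E'
from rig import env
from h import *
plan(env,.4918,.0201,.053,13.8)
E
```

```text
t 7.67 p [0.4915 0.0203 0.0766] F [-0.25 -0.59 -0.5 ] w 7.419793634840568e-05
shift [2.36 0.03 0.03] turn [-0.007 -0.     0.001]
```

Emit:
{"method": "carry_out", "body": {"motion": [[[1,0,0,0,0,0,0],[1.8,0,0,0,0,0,0],[2.2,0,0,0,0,0,0],[2.4,0,0,0,0,0,0],[2.5,0,0,0,0,0,0]]]}}

```text
time_s: 8.08
position: [0.4915, 0.0198, 0.052]
tool_rot: [[-0.001, 0.973, 0.23], [-0.0, 0.23, -0.973], [-1.0, -0.001, -0.0]]
ft_force: [-1.0, -1.3, 1.8]
grip_width: 0.0002
```

Emit:
{"method": "carry_out", "body": {"motion": [[[0,0,0,0,0,0,0],[0.05,0,0,0,0,0,0],[0.1,0,0,0,0,0,0],[0.1,0,0,0,0,0,0],[0.1,0,0,0,0,0,0]]]}}

```text
time_s: 8.5
position: [0.4918, 0.0201, 0.0518]
tool_rot: [[0.001, 0.973, 0.231], [-0.0, 0.231, -0.973], [-1.0, 0.001, 0.001]]
ft_force: [-2.3, -2.6, 4.7]
grip_width: -0.0001
```

Emit:
{"method": "carry_out", "body": {"motion": [[[0.03,0,0,0,0,0,0],[0.06,0,0,0,0,0,0],[0.06,0,0,0,0,0,0],[0.06,0,0,0,0,0,0],[0.06,0,0,0,0,0,0]]]}}

```text
time_s: 8.92
position: [0.4918, 0.0201, 0.0517]
tool_rot: [[0.001, 0.973, 0.231], [-0.001, 0.231, -0.973], [-1.0, 0.001, 0.001]]
ft_force: [-3.9, -1.4, 11.9]
grip_width: 0.0002
```

Emit:
{"method": "carry_out", "body": {"motion": [[[0.03,0,0,0,0,0,0],[0.03,0,0,0,0,0,0],[0.03,0,0,0,0,0,0],[0.03,0,0,0,0,0,0]]]}}

```text
time_s: 9.25
position: [0.4919, 0.0201, 0.0516]
tool_rot: [[0.001, 0.973, 0.231], [-0.001, 0.231, -0.973], [-1.0, 0.001, 0.001]]
ft_force: [-3.5, -2.0, 14.4]
grip_width: -0.0002
```

The corner now holds 14.4 N after sinking only about 1.4 mm, so the shim carries it. I lift clear and check.

Emit:
{"method": "carry_out", "body": {"motion": [[[-0.2,0,0,0,0,0,0],[-0.6,0,0,0,0,0,0],[-3,0,0,0,0,0,0],[-7,0,0,0,0,0,0],[-11,0,0,0,0,0,0]]]}}

```text
time_s: 9.67
position: [0.4909, 0.0205, 0.1613]
tool_rot: [[-0.003, 0.973, 0.231], [0.001, 0.231, -0.973], [-1.0, -0.002, -0.001]]
ft_force: [0.7, -0.5, 0.1]
grip_width: -0.0005
```

Emit:
{"method": "carry_out", "body": {"motion": [[[-4,-2,0,0,0,0,0],[-8,-5,0,0,0,0,0],[-10,-8,0,0,0,0,0],[-10,-8,0,0,0,0,0],[-10,-8,0,0,0,0,0]]]}}

```text
time_s: 10.08
position: [0.4132, 0.0017, 0.2621]
tool_rot: [[0.004, 0.973, 0.23], [-0.001, 0.23, -0.973], [-1.0, 0.004, 0.002]]
ft_force: [0.0, 0.4, -0.6]
grip_width: -0.0
```

```bash
python3 - <<'E'
from rig import env
from h import *
plan(env,.4918,.0201,.053,13.8)
a=[]
for n in("scene","side"):
    d=env.get_image(n);a.append(cv2.resize(d["image"][160:260,262:402,::-1],(560,400),interpolation=cv2.INTER_CUBIC))
    o=np.load(f"pics/{n}0.npz")["image"];m=lambda i:np.argwhere((i[160:340,190:470,0]>1.6*i[160:340,190:470,2].astype(float))&(i[160:340,190:470,0]>90)&(i[160:340,190:470,1]<i[160:340,190:470,0]*.85)&(i[160:340,190:470,1]>i[160:340,190:470,0]*.45)).mean(0)
    print(n,m(o),m(d["image"]))
cv2.imwrite("pics/z3.png",cv2.resize(np.hstack(a),(800,286)))
E
```

```text
t 10.08 p [0.4132 0.0017 0.2621] F [ 0.03  0.45 -0.58] w -2.6599779811353093e-06
shift [ 2.094e+01  7.990e+00 -2.000e-02] turn [-0.009  0.002 -0.004]
scene [ 70.72715405 152.12793734] [ 70.91813602 151.38790932]
side [ 42.65181518 126.52310231] [ 42.32845528 123.05528455]
```

View pics/z3.png

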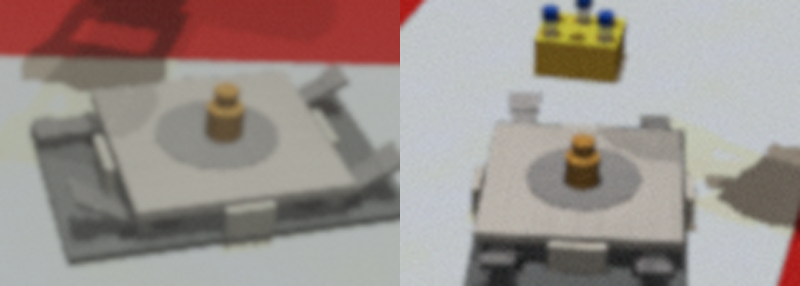

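The near right shim lies flat (scene (65,128), side (655,122)), and the other three are still up. The weight is centred on the plate and the plate looks level. The gripper is clear, so I hand in.

```bash
python3 -c "
from rig import env
print(env.close_job())"
```

```text
the job is handed in; nothing more can be done
None
```

The job is handed in. The near right corner was the springy one, its shim is pressed flat, and the shim now carries that corner.

- **Finding the corner:** I pressed the near right corner first. It sank about 5 mm at roughly 2–4 N, then stopped solid at 12.6 N. Since it gave, I did not press the other three.
- **Pressing the shim:** The near right shim went down to its stop, with the pad top at about 25 mm under 29 N.
- **Pressing the corner again:** The corner sank only about 1.4 mm and held 14.4 N.

The last pictures show that shim flat and the other three still up. The plate looks level, with the weight near its middle. The tube rack shows undisturbed. The jar was outside the final crops, but the arm never came near it. The gripper finished clear, with its tips about 0.25 m above the bench. Clock time was 10 s of the 48 s allowed.

A rough colour check of the weight's position shifted less than 1 pixel in the scene view. It shifted about 3 pixels in the side view, where its mask also picked up other brown things such as the jar. By eye the weight had not moved.

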